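Set the parts feeder's speed dial and start it

TASK

On the parts feeder's control console, push the pointer of the rotary speed selector round with a fingertip, click by click, to its fifth mark (counted clockwise from the shortest mark), and leave it clicked in there. Then press the larger of the two push buttons right down to start the feeder and let it come back up. Do not press the small button and do not lift or shift the loose things lying about, including those standing on the console.

Things in the scene. Friction and masses are not known exactly. Their poses are not given: they have to be found in the camera images.
- console: Grey box fixed to the bench, 210 (x) by 330 (y) by 70 mm high, level, at some yaw; front (-x) roughly to the robot. Origin: centre of its underside; z up. Selector on its left half (+y), two buttons on its right half (-y): the large one further from the front, the small one nearer.
- hub (a point): Point on the selector's vertical axis, level with the console's top face; at x 0, y +65, z 70 mm in the console's frame. Does not turn. Around it lies a flat white dial face, radius 88 mm, 1 mm thick.
- first_mark (a point): The shortest of the seven black radial bars printed on the dial just outside the pointer's end (5 to 20 mm long, growing clockwise). This one lies in the console's +y direction from the hub; the others follow every 30 degrees, clockwise seen from above, through +x (fourth) to -y (seventh, longest). The fifth is 120 degrees clockwise from the first.
- selector (a joint): Angle of the selector (rad), growing clockwise seen from above: 0 at the first mark, 0.524 more per mark, 2.094 at the fifth; end stops 0.05 beyond the first and seventh. A detent pulls it to the nearest mark: past halfway it springs on, else back. The ridge takes about 0.1 N m (2 to 3 N at 45 mm radius). It starts at rest at one of the first four marks.
- pointer_end (a point): Outer end of the selector's pointer, 60 mm from the axis, 17 mm above the console's top. Black plastic: round hub (radius 20 mm, 30 mm high) with one straight arm, 14 mm wide, from the axis to this point, standing 4 to 30 mm above the console's top, white line on top. At angle q it lies along (sin q, cos q) of the console's x, y.
- start_button_top (a point): Centre of the top of the large round push button (34 mm diameter, grey, in a steel collar of 50 mm diameter), 22 mm above the console's top when up, at x +45, y -90 mm in the console's frame. The cap stands 10 mm above its collar, which is 12 mm high.
- start_button (a joint): Travel of the large button (m): 0 up, 0.006 fully down. Sprung: starts to move at about 1.5 N, fully down at 5 N, comes up by itself. It counts as pressed beyond 0.004.
- reset_button_top (a point): Centre of the top of the small round push button (18 mm diameter, grey, steel collar of 34 mm diameter), 22 mm above the console's top, at x -50, y -90 mm in the console's frame. To be left alone.
- reset_button (a joint): Travel of the small button (m): 0 up, 0.006 fully down.
- bushing: Loose flanged steel bushing, flange 32 mm diameter, 28 mm high, upright on the console's top near its front edge. Origin: centre of its underside.
- spacer: Loose round brass spacer, 16 mm diameter, 30 mm high, upright on the console's top near its far right corner. Origin: centre of its underside.
- tape_roll: Loose cardboard-coloured roll of tape, 100 mm diameter, 48 mm high, lying flat on the bench right of the console. Origin: centre of its underside.
- driver: Loose screwdriver with black handle, 200 mm long, 26 mm thick, lying on the bench right of the console.
- oil_can: Loose white plastic bottle, 60 mm diameter, 100 mm high, upright on the bench left of the console. Origin: centre of its underside.

How it is judged:
By the outcome, as a careful person would: the job done as asked, in the order asked, and still so for the second after the job is handed in, with the robot touching nothing.
It also fails if it takes over 61 s, if anything falls off the work surface, if the arm or the gripper's body presses on something with over 40 N, if the wrist force passes 120 N, or if a joint passes its speed limit or range.

ROBOT

A 7-joint arm with a two-finger parallel gripper is mounted at the origin on the work surface. World frame = base frame: x ahead of the robot, y to its left, z up, the work surface at z = 0. Lengths are in m, angles in rad, forces in N, time in s.
With the tool pointing down it reaches from about 0.425 to 0.95 m from the base axis. Payload 4.7 kg.
Tool frame: the origin (TCP) lies on the centre line of the jaws, within the pads' length; the fingertips stand robot.nose_length ahead of it and the grasp point (between the pads) lies 8 mm behind it (robot.nose_length is the distance from the TCP to the fingertips, in m); z points along the fingers, y is the line along which they close (so a half turn about z gives the same grasp; the last joint's range is limited). The gripper opens to 85 mm and grips with 20 to 120 N. Pads are 22 mm wide; open, the fingers measure 114 mm over their backs; the gripper's body (76 mm by 85 mm) begins 54 mm behind the grasp point. The pads swing forward as they close: fully open they stand 13 mm farther back than shut.
Start: joints at [-1.175, 0.469, -0.049, 1.532, 0.024, 1.141, -0.082], TCP at [0.278, 0.615, 0.242] pointing down, gripper open.
Joint ranges: [-2.59, 2.59], [-0.33, 1.99], [-1.39, 1.29], [0.1, 2.45], [-1.04, 4.18], [0.21, 1.99], [-2.66, 2.66]. Speed limits (rad/s): [2.57, 2.57, 3.14, 3.14, 3.14, 3.14, 3.14].

INTERFACE

Orientations are given as [roll, pitch, yaw] about the fixed x, y, z axes, in that order (R = Rz(yaw) Ry(pitch) Rx(roll)).
In Python, from plant import robot gives the robot as it stands. Calls block until the motion is done:
- robot.goto(position, orientation): joint-space move of the TCP to a pose.
- robot.move_straight(position, vel=0.15, attitude=None, contact_N=None): straight line of the TCP; attitude=None keeps the orientation; vel is the mean speed in m/s. With contact_N (N) it stops when the force on the tool has changed by that much, and returns True; else False.
- robot.move_joints(angles): joint-space move.
- robot.grip(opening, strength=None): opening from 0.0 (shut) to 1.0 (fully open); strength is the grip in N (None keeps the last); returns when the fingers have stopped.
- robot.sleep(seconds).
- robot.inverse_kinematics(position, orientation): joint angles nearest the present ones, or None.
- robot.sense(): the state.
- robot.grab_frame(name): name is "side" or "top" or "wrist"; returns a dict with "image" (384x512x3 uint8, red, green, blue), "range_z" (384x512 float32, m along the optical axis (not along the pixel's ray), 0 where there is no reading), "fx", "fy", "cx", "cy" (pixels), "R" (3x3) and "t" (3): a world point X has camera coordinates R X + t. Camera axes: x right, y down, z forward; pixel columns grow to the right and rows downward; lengths in m; the calibration is good to about 2 mm. The wrist camera is an equidistant fisheye: a pixel r from the principal point sees the ray r / f radians off the axis. A picture is of the moment at which its call begins.
A pose or a line that the arm cannot do raises robot.IKError and nothing moves.
- robot.close_job(): hands the job in; it is judged then, once.
The state is a dict: "t": time; "joint_pos": joint angles; "joint_velocities": joint speeds; "effort": joint torques, N m; "tcp_pos": TCP position; "tcp_rot": TCP orientation; "wrist_force": force on the tool from outside, world axes, zero at the start; "torque": the same for the moment, N m; "opening": opening from 0.0 (shut) to 1.0 (fully open); "gripper_force": force on a finger pad.
Only numpy, scipy, OpenCV 4.12 (cv2) and the standard library are available. Lean on these libraries where they do the work, as an engineer would, in place of code of your own. Each camera call takes 0.05 s, during which the arm holds its last target. There are 200 camera calls.

## Working session

There is one attempt and no reset: what is moved stays moved. The work goes in short steps, each a Python script; the robot and the scene stay as the last script left them, time stands still between calls to the robot, and variables do not carry over. Pictures are saved under pics/ and viewed, at most 10 in all, crops included, and the job is handed in when it is done.

```bash
ls; mkdir -p pics; python3 - <<'E'
from plant import robot
import cv2,numpy as np
s=robot.sense();print(s['t'],s['tcp_pos'],s['tcp_rot'],robot.nose_length)
for n in("top","side"):
    f=robot.grab_frame(n);np.savez(f"{n}0.npz",**f);cv2.imwrite(f"pics/{n}0.png",cv2.resize(f["image"][...,::-1],(800,600)))
    print(n,f["fx"],f["cx"],f["cy"],f["R"],f["t"])
E
```

```text
pics
0.0 [0.27793869 0.61449319 0.24124113] [-3.13958678e+00  5.35535739e-05  2.71684052e+00] 0.011
top 387.4444917652918 256.85872900093244 193.32682931267703 [[ 1.32857068e-02 -9.99911519e-01  6.65800723e-04]
 [-9.94562032e-01 -1.32834090e-02 -1.03295287e-01]
 [ 1.03294992e-01  7.10170785e-04 -9.94650512e-01]] [-0.03680315  0.58183934  0.96504738]
side 355.2000747532944 258.5356552816934 194.6920172556387 [[ 0.96460997 -0.26341782  0.01177558]
 [-0.1493922  -0.58276776 -0.7987889 ]
 [ 0.21727766  0.76876056 -0.60149616]] [-0.56743752  0.12709629  0.92638753]
```

View pics/top0.png

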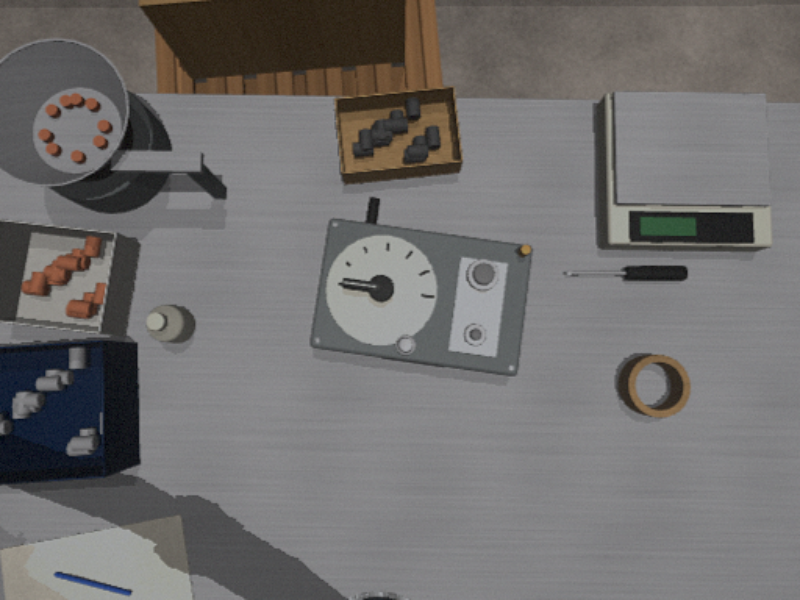

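View pics/side0.png

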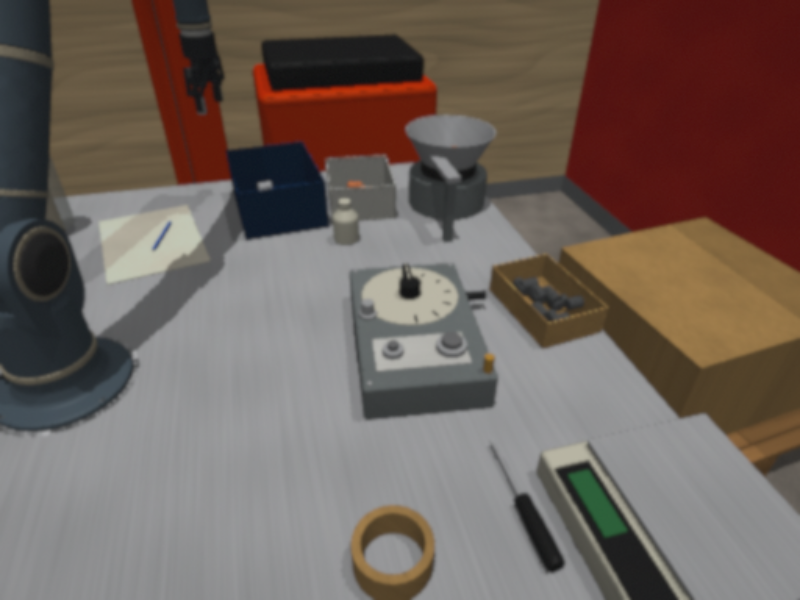

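The top view shows the pointer lying left of the hub (381,288), on the first mark. Marks 2 to 7 run clockwise from (348,265) to (428,296). The start button is at (484,274), the reset button at (475,334), the bushing at (405,344) and the spacer at (525,250). The side view agrees. Next I'll measure the console pose.

```bash
cat > h.py <<'E'
import numpy as np,cv2
def ray_plane(f,uv,z):
    uv=np.atleast_2d(uv).astype(float)
    d=np.c_[(uv[:,0]-f["cx"])/f["fx"],(uv[:,1]-f["cy"])/f["fy"],np.ones(len(uv))]@f["R"]
    c=-f["R"].T@f["t"]
    return c+d*((z-c[2])/d[:,2])[:,None]
def cloud(f):
    v,u=np.indices(f["range_z"].shape);Z=f["range_z"]
    P=np.stack([(u-f["cx"])/f["fx"]*Z,(v-f["cy"])/f["fy"]*Z,Z],-1)
    return (P-f["t"])@f["R"]
E
python3 - <<'E'
from h import *
for n in("top","side"):
    f=dict(np.load(n+"0.npz"));X=cloud(f)
    m=((abs(X[...,2]-.071)<.012)&(f["range_z"]>0)).astype(np.uint8)
    m[(X[...,0]<.35)|(abs(X[...,1])>.3)]=0
    k,l,st,_=cv2.connectedComponentsWithStats(m);i=1+st[1:,4].argmax()
    v,u=np.nonzero(l==i)
    print(n,"median z",np.median(X[v,u,2]),len(u))
    p=ray_plane(f,np.c_[u,v],.07)[:,:2]
    (c,s,a)=cv2.minAreaRect((p*1000).astype(np.float32));print(" rect",c,s,a)
    if n=="top":
        # white dial and button collars
        g=f["image"].min(2)
        w=((g>130)&(l>0)).astype(np.uint8)
        print(" hist",np.percentile(g[v,u],[5,25,50,75,95]))
    # line on edges by projection: sum
E
python3 - <<'E'
import cv2
for n,(x0,x1,y0,y1) in dict(top=(195,345,135,245)).items():
    im=cv2.imread(f"pics/{n}0.png")
    import numpy as np
    f=np.load(n+"0.npz")["image"][...,::-1]
    cv2.imwrite(f"pics/{n}crop.png",cv2.resize(f[y0:y1,x0:x1],None,fx=5.3,fy=5.3,interpolation=cv2.INTER_CUBIC))
E
```

```text
top median z 0.07047229684674003 10411
 rect (589.134521484375, -59.76670837402344) (327.8777160644531, 208.45712280273438) 82.6670913696289
 hist [ 83.  94. 112. 162. 165.]
side median z 0.0705561882600539 5692
 rect (586.8954467773438, -70.46832275390625) (337.63372802734375, 208.11175537109375) 82.7075424194336
```

View pics/topcrop.png

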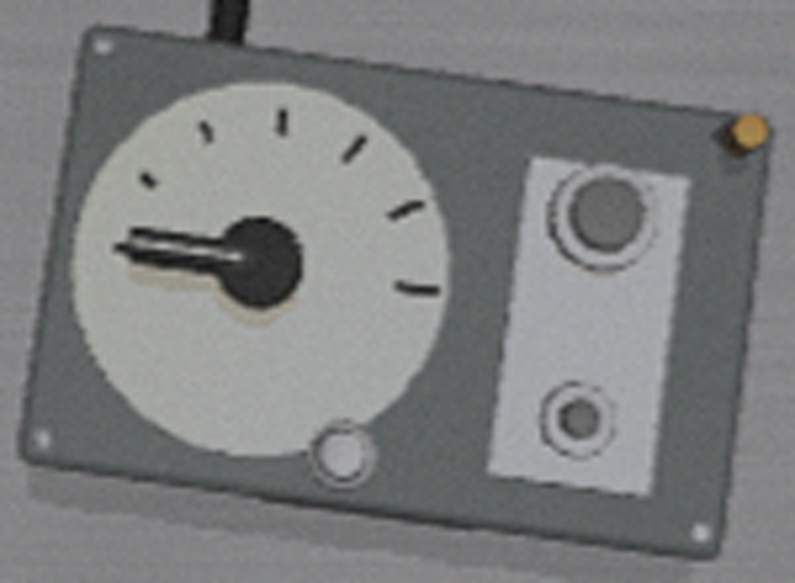

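The crop confirms it: dial centre near (262,270), start button (606,213), reset (579,418), pointer on mark 1. I'll cross-check the pose with these features and plan the arc.

```bash
cat >> h.py <<'E'
def to_console(p,c,yaw):
    cs,sn=np.cos(yaw),np.sin(yaw);return (np.asarray(p)-c)@np.array([[cs,-sn],[sn,cs]])
def to_world(p,c,yaw):
    cs,sn=np.cos(yaw),np.sin(yaw);return c+np.asarray(p)@np.array([[cs,sn],[-sn,cs]])
E
python3 - <<'E'
from h import *
from plant import robot
c=np.array([.5891,-.0598]);yaw=np.deg2rad(-7.33)
def px(x,y): return (195+(x+.5)/5.3-.5,135+(y+.5)/5.3-.5)
f=dict(np.load("top0.npz"))
for n,p,z in(("dial",(262,270),.071),("start",(606,213),.092),("reset",(579,418),.092),("bush",(343,455),.098),("spacer",(749,131),.1),("ptr end",(118,247),.1),("mk4",(283,122),.071),("mk7",(417,290),.071)):
    w=ray_plane(f,px(*p),z)[0,:2];print(n,w.round(4),(to_console(w,c,yaw)*1000).round(1))
# side view: where do predicted features project?
s=dict(np.load("side0.npz"))
for n,q,z in(("hub",(0,.065),.1),("start",(.045,-.09),.092),("c1",(-.105,-.165),.07),("c2",(.105,-.165),.07),("c3",(-.105,.165),.07)):
    X=s["R"]@np.r_[to_world(q,c,yaw),z]+s["t"];print(n,((X[:2]/X[2]*s["fx"]+[s["cx"],s["cy"]])*800/512).round(0))
h=to_world((0,.065),c,yaw)
for off in(np.pi/2,-np.pi/2):
    for q in np.deg2rad([-30,0,30,60,95]):
        phi=yaw+np.pi/2-q
        j=robot.inverse_kinematics(np.r_[h+.05*np.array([np.cos(phi),np.sin(phi)]),.091],[np.pi,0,phi+off])
        print(round(off,1),round(np.rad2deg(q)),None if j is None else np.round(j,2))
E
```

```text
dial [0.5969 0.0028] [-0.2 63.1]
start [ 0.6227 -0.1545] [ 45.4 -89.7]
reset [ 0.5289 -0.1423] [-49.2 -89.5]
bush [ 0.5106 -0.0358] [-81.   13.8]
spacer [ 0.66   -0.2185] [  90.5 -148.3]
ptr end [0.6029 0.0671] [ -2.5 127.6]
mk4 [ 0.667  -0.0058] [70.4 63.5]
mk7 [ 0.5885 -0.0694] [ 0.7 -9.6]
hub [409. 279.]
start [451. 336.]
c1 [361. 388.]
c2 [498. 375.]
c3 [348. 267.]
1.6 -30 [-0.18  0.49  0.03  1.9  -0.02  0.75  1.82]
1.6 0 [-0.27  0.52  0.15  1.85 -0.11  0.78  1.38]
1.6 30 [-0.33  0.56  0.27  1.8  -0.2   0.81  0.96]
1.6 60 [-0.38  0.6   0.4   1.76 -0.3   0.84  0.55]
1.6 95 [-0.42  0.63  0.52  1.76 -0.39  0.86  0.07]
-1.6 -30 [-0.57  0.54  0.56  1.93 -0.4   0.78 -0.97]
-1.6 0 [-0.59  0.59  0.6   1.87 -0.44  0.82 -1.46]
-1.6 30 [-0.84  0.85  1.11  1.82 -0.88  1.06 -1.61]
-1.6 60 [-0.79  0.87  1.11  1.79 -0.88  1.08 -2.1 ]
-1.6 95 [ 0.67  0.92 -1.18  1.7   0.92  1.19  2.16]
```

```bash
cat >> h.py <<'E'
C=np.array([.5891,-.0603]);YAW=np.deg2rad(-7.33);HUB=to_world((0,.065),C,YAW)
def tool(qdeg,z,R=.042,gap=.018):
    """TCP pose with the finger's side face against the pointer standing at qdeg."""
    phi=YAW+np.pi/2-np.deg2rad(qdeg)
    rad=np.array([np.cos(phi),np.sin(phi)]);tan=np.array([rad[1],-rad[0]])
    return np.r_[HUB+R*rad-gap*tan,z],[np.pi,0,phi+np.pi/2]
E
python3 - <<'E'
from h import *
from plant import robot
robot.grip(0.0)
p,a=tool(-22,.19);robot.goto(p,a)
p,a=tool(-22,.091);print("hit",robot.move_straight(p,vel=.1,contact_N=5),robot.sense()["tcp_pos"],robot.sense()["t"])
f0=robot.sense()["wrist_force"]
for q in range(-18,114,4):
    p,a=tool(q,.091);robot.move_straight(p,vel=.03,attitude=a)
    s=robot.sense();print(q,np.round(s["wrist_force"]-f0,1),np.round((s["tcp_pos"]-p)*1000,1))
p,a=tool(113,.091);robot.move_straight(p,vel=.03,attitude=a)
print(robot.sense()["t"])
p,a=tool(90,.091);robot.move_straight(p,vel=.06)
robot.move_straight(np.r_[p[:2],.2],vel=.15)
b=np.r_[to_world((.045,-.09),C,YAW),.2];robot.goto(b,a)
f=robot.grab_frame("top");np.savez("top1.npz",**f);cv2.imwrite("pics/top1.png",cv2.resize(f["image"][135:245,180:345,::-1],None,fx=4.8,fy=4.8,interpolation=cv2.INTER_CUBIC))
f=robot.grab_frame("side");cv2.imwrite("pics/side1.png",cv2.resize(f["image"][130:290,190:370,::-1],None,fx=3.7,fy=3.7,interpolation=cv2.INTER_CUBIC))
print(robot.sense()["t"])
E
```

```text
hit False [0.56988911 0.04026892 0.09163436] 4.3167
-18 [-0.2  1.6 -0.8] [0.4 0.2 0.6]
-14 [ 1.   1.5 -0.4] [0.1 0.1 0.2]
-10 [-0.3  1.2 -0.7] [-0.1 -0.   0. ]
-6 [ 1.   1.4 -0.8] [-0.1 -0.  -0. ]
-2 [ 1.2  0.3 -0.2] [-0.1 -0.  -0. ]
2 [ 0.4 -0.1  0.6] [-0.3 -0.1 -0.1]
6 [-1.6  0.9 -0.1] [-0.6  0.  -0.2]
10 [-0.8  0.3  0.6] [-0.5  0.1 -0.2]
14 [-0.1  0.7 -0.9] [ 0.2  0.1 -0. ]
18 [ 0.7 -0.4 -0.9] [ 0.5 -0.3  0.2]
22 [ 0.3  0.7 -0.7] [ 0.1 -0.2  0.1]
26 [-0.1  0.1  0. ] [-0.1 -0.  -0. ]
30 [ 1.5  0.4 -0.5] [-0.1 -0.  -0. ]
34 [-0.2  0.6  0.1] [-0.4  0.1 -0.1]
38 [-0.7  1.5 -0.4] [-0.6  0.4 -0.2]
42 [-1.2  2.4 -1. ] [-0.3  0.3 -0.1]
46 [1.8 1.2 0.1] [ 0.4 -0.5  0.1]
50 [0.7 1.1 0.1] [ 0.2 -0.4  0.1]
54 [ 1.4  0.3 -0. ] [-0.  -0.1  0. ]
58 [-0.4 -0.1 -0.3] [-0.1 -0.  -0. ]
62 [0.8 0.9 0.5] [-0.1  0.  -0. ]
66 [-0.3  0.7  0.7] [-0.3  0.5 -0.1]
70 [-0.8  1.6 -0.2] [-0.2  0.6 -0.1]
74 [ 1.3  1.9 -0.7] [0.2 0.  0. ]
78 [ 1.1  0.9 -0. ] [-0.1 -0.9  0. ]
82 [ 0.1  0.6 -0.1] [-0.1 -0.5  0. ]
86 [ 0.6  1.1 -0.2] [-0.1 -0.1 -0. ]
90 [ 0.9 -0.1  0. ] [-0.1  0.  -0. ]
94 [0.1 1.3 0.1] [-0.1  0.4 -0.1]
98 [1.  2.8 0.3] [ 0.   0.8 -0. ]
102 [0.9 1.8 0. ] [ 0.1  0.3 -0. ]
106 [-0.3  0.2  0.1] [-0.3 -0.9 -0. ]
110 [ 1.3 -0.4 -0.2] [-0.2 -0.6 -0. ]
13.0917
15.2417
```

The lag pattern shows four clicks. I'll check that in the image.

View pics/top1.png

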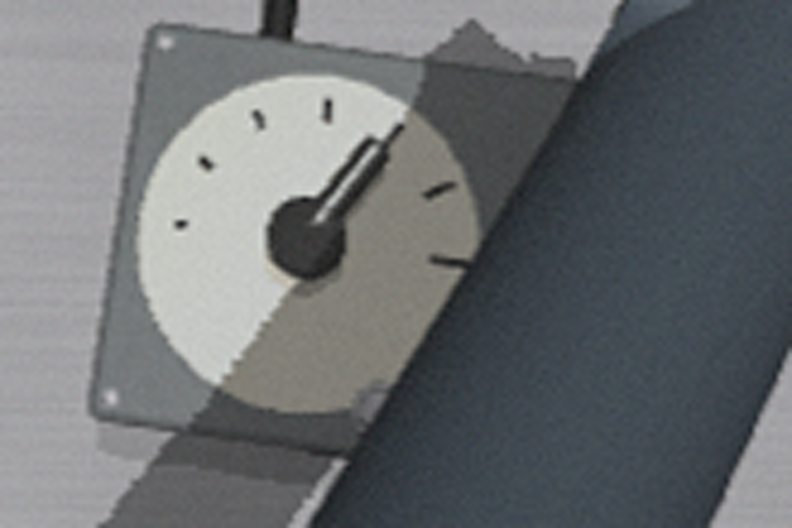

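View pics/side1.png

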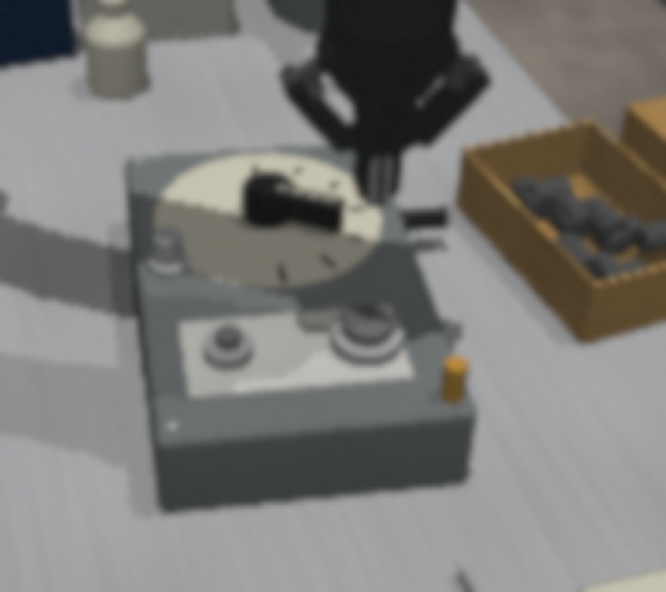

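The pointer (line ending near 380,140) covers the fifth mark: marks 1 to 4 show at (181,224), (206,163), (258,120) and (328,110), and 6 and 7 at (440,190) and (448,262). The bushing and spacer are where they were. Next I'll press the start button.

```bash
python3 - <<'E'
from h import *
from plant import robot
b=to_world((.045,-.09),C,YAW)
robot.move_straight(np.r_[b,.112],vel=.12)
f0=robot.sense()["wrist_force"]
for z in(.104,.102,.100,.098,.097,.096,.095,.094):
    hit=robot.move_straight(np.r_[b,z],vel=.02,contact_N=9)
    robot.sleep(.1);s=robot.sense();print(z,hit,np.round(s["tcp_pos"],4),np.round(s["wrist_force"]-f0,1))
    if hit or (s["wrist_force"]-f0)[2]>9: break
robot.sleep(.3)
robot.move_straight(np.r_[b,.2],vel=.12)
robot.goto([.5,.25,.3],[np.pi,0,1.5])
f=robot.grab_frame("top");cv2.imwrite("pics/top2.png",cv2.resize(f["image"][130:270,180:450,::-1],None,fx=2.9,fy=2.9,interpolation=cv2.INTER_CUBIC))
X=cloud(f)
T=to_console(X[...,:2].reshape(-1,2),C,YAW)
for n,q in(("start",(.045,-.09)),("reset",(-.05,-.09))):
    m=np.hypot(*(T-q).T)<.007;print(n,np.median(X[...,2].ravel()[m]),np.median(cloud(dict(np.load("top0.npz")))[...,2].ravel()[m]))
print(robot.sense()["t"])
E
```

```text
0.104 False [ 0.6223 -0.1554  0.1041] [ 0.1 -0.4 -0.1]
0.102 False [ 0.6226 -0.1555  0.1024] [ 0.6 -0.3  0.2]
0.1 False [ 0.6226 -0.1555  0.1003] [0.7 0.3 2.3]
0.098 False [ 0.6226 -0.1555  0.0983] [0.9 0.2 3.5]
0.097 False [ 0.6226 -0.1555  0.0972] [ 1.3 -0.6  4.4]
0.096 False [ 0.6226 -0.1555  0.0971] [-0.6 -0.3  9.3]
start 0.09160389211996717 0.09222845883017285
reset 0.09217727415664445 0.09196613617568097
21.4917
```

View pics/top2.png

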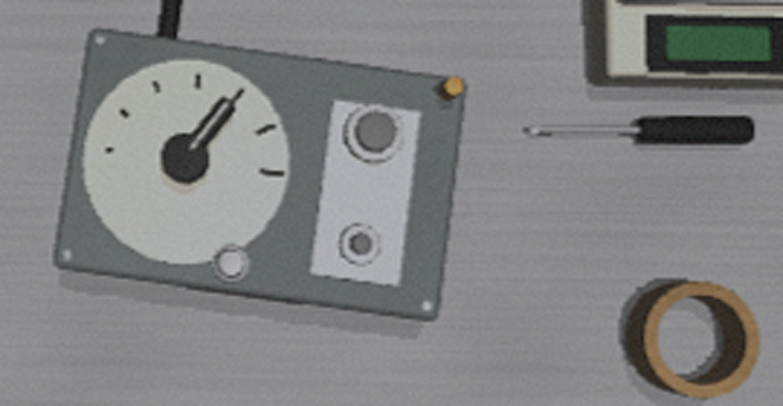

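The button bottomed out: the force rose sharply to 9 N at a tip height of 86 mm, and the cap has come back up. The picture shows the pointer on the fifth mark (near 225,105) and both buttons up. The bushing (231,262) and spacer (453,86) haven't moved, and the robot is clear.

```bash
python3 -c "
from plant import robot
print(robot.close_job())"
```

```text
the job is handed in; nothing more can be done
None
```

The job is handed in: the selector is clicked in at its fifth mark, the start button was then pressed fully down and came back up, and the small button and loose things on the console were left untouched (about 21.5 s on the robot's clock).

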